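# Tip the large bead out of the sorting tray

### The arm

A 6-joint arm with a two-finger parallel gripper is mounted at the origin on the work surface. World frame = base frame: x ahead of the robot, y to its left, z up, the work surface at z = 0. Lengths are in m, angles in rad, forces in N, time in s.
With the tool pointing down it reaches from about 0.375 to 0.975 m from the base axis. Payload 3.8 kg.
Tool frame: the origin (TCP) lies at the very end of the fingers, on their centre line; the grasp point (between the pads) lies 19 mm behind it; z points along the fingers, y is the direction in which the jaws open and shut (so a half turn about z gives the same grasp; the last joint's range is limited). The gripper opens to 85 mm and grips with 20 to 120 N. Pads are 22 mm wide; open, the fingers measure 114 mm over their backs; the gripper's body (76 mm by 85 mm) begins 54 mm behind the grasp point. The pads swing forward as they close: fully open they stand 13 mm farther back than shut.
Start: joints at [1.179, 0.264, 1.604, -0, 1.274, -0.037], TCP at [0.234, 0.633, 0.231] pointing down, gripper open.
Joint ranges: [-2.63, 2.63], [-0.94, 2.18], [0.31, 2.57], [-1.31, 4.45], [0, 2.66], [-2.55, 2.55]. Speed limits (rad/s): [2.57, 2.57, 3.14, 3.14, 3.14, 3.14].

### API

Orientations are given as a unit quaternion [x, y, z, w].
In Python, from workcell import bot gives the robot as it stands.
- The arm moves only by the tool drive_tool, never from a script. Its argument "series" is a list of rows, each a list of 4 numbers: the shift along the tool's x, y, z in mm, then the turn about the tool's z in degrees. In form: [[x, y, z, turn], ...]. A call has 1 to 12 rows; each row is the pose to reach, as a shift and turn from the pose commanded when the call began, along the tool's axes at that moment; what a row does not reach only later rows make up. A row lasts 1/8 s, in which the tool goes at most 62.5 mm and 10.7 degrees, less where a joint would pass 70% of its speed; a pose out of reach is approached as far as the arm can. A call with a gripper value outside its range is refused whole. "gripper" is the opening, from -1 (shut) to 1 (fully open), set as the call begins (left out, the last holds). The fingers move at their own pace and stop on an object; the grip force is fixed at half the most. Time passes only in rows, so rows that repeat a pose let the fingers close. It gives the time, the measured TCP pose, the force and the opening at its end, in the units of the state.
- bot.get_obs(): the state, without advancing time (a new reading comes with each control period).
- bot.read_camera(name): name is "scene" or "top" or "wrist"; returns the picture (420x560x3 uint8, red, green, blue); there is no depth.
- bot.camera_info(name): a dict with "fx", "fy", "cx", "cy" (pixels), "dist" ([k1, k2, p1, p2, k3] as OpenCV has them; the pictures are not rectified), "camera_from_world" (4x4, takes a point from world to camera coordinates). Camera axes: x right, y down, z forward; pixel columns grow to the right and rows downward; lengths in m; the calibration is good to about 2 mm. A picture is of the moment at which its call begins: read the wrist's pose just before it. camera_info takes no time and is no camera call; for the wrist camera it gives the pose at the moment of the call.
- bot.job_done(): hands the job in, once; it reports no verdict.
Trained networks look in the newest picture that a camera, given by its name, has taken for a name from the list of things; names that differ only in an ending like _2 or _b are one class to them, and where a whole thing is asked for, a point or a joint stands for the part that bears it (a point fixed in the world has none). Each returns a list of dicts, best first, with "conf" (0 to 1); they miss things now and then, are a little off and sometimes report something else, mostly with a low value. They report only what shows in the picture. A call takes as long as a camera call.
- bot.recognise(target, camera): "box" ([centre column, centre row, width, height] in pixels, round what is visible of it).
- bot.outline_of(target, camera): "pixels" (420x560 bool, what is visible of it) and "box" ([centre column, centre row, width, height] in pixels, round what is visible of it).
The state is a dict: "time_s": time; "q": joint angles; "joint_velocities": joint speeds; "tau": joint torques, N m; "tcp_pos": TCP position; "eef_rot": TCP orientation; "wrist_force": force on the tool from outside, world axes, zero at the start; "ft_torque": the same for the moment, N m; "finger_gap": opening from 0.0 (shut) to 1.0 (fully open).
Only numpy, scipy, OpenCV 4.12 (cv2) and the standard library are available. Lean on these libraries where they do the work, as an engineer would, in place of code of your own. Each camera call takes 0.05 s, during which the arm holds its last target.

### The job

Lift the divided white sorting tray by its handle, carry it to the steel bowl and tip it down on the corner of the bay that holds the larger bead, so that this bead rolls out through the gap in the rim into the bowl while the smaller bead stays in its own bay. Then set the tray back down flat on the bench and let go; do not touch the beads with the gripper.

Things in the scene. Friction and masses are not known exactly. Their poses are not given: they have to be found in the camera images.
- tray: White tray, 250 g: 100 (x) by 130 (y) mm, rim 35 high; origin mid underside. A wall 45 high along its x axis parts the +y and -y bays; on it a handle plate, x +-18, y +-7, top at 100: pinch across y. Bay floors rise outward at 6 deg, 5 to 11 high. Each outer wall (y +-63) has a gap in its rim to the floor, x -46 to -4. Tip 25-35 deg down to -x and one side equally: only that side's bead rolls out
- large_bead: The larger round dark shell bead, 28 mm diameter, about 31 g, lying in one of the tray's two bays (either one). Origin at its centre.
- small_bead: The smaller round dark shell bead, 19 mm diameter, about 10 g, lying in the other bay. Origin at its centre.
- bowl: Round open stainless steel bowl, loose on the bench, 350 g, 170 mm across its rim, 50 mm high. Origin at the centre of its underside, z up.

How it is judged:
By the outcome, as a careful person would: the job done as asked, in the order asked, and still so for the second after the job is handed in, with the robot touching nothing.
It also fails if it takes over 58 s, if anything falls off the work surface, if the arm or the gripper's body presses on something with over 40 N, if the wrist force passes 120 N, or if a joint passes its speed limit or range.

## Working session

There is one attempt and no reset: what is moved stays moved. The work goes in short steps, Python scripts to look and compute and a tool call to move; the robot and the scene stay as the last step left them, time stands still between calls to the robot, and variables do not carry over. Pictures are saved under pics/ and viewed, and the job is handed in when it is done.

Besides the shell and the picture viewer there is one more tool, called after "Request:" by a JSON object that holds its "api" and its "payload". drive_tool: Moves the arm, as the interface text tells. Its arguments: {"type":"object","properties":{"series":{"type":"array","items":{"type":"array","items":{"type":"number"}}},"gripper":{"type":"number"}},"required":["series"]}

```bash
mkdir -p pics; ls
cat > h.py <<'E'
import numpy as np,cv2
from workcell import bot
def cam(n):
    i=bot.camera_info(n);K=np.array([[i['fx'],0,i['cx']],[0,i['fy'],i['cy']],[0,0,1]]);return K,np.array(i['dist'],float),np.array(i['camera_from_world'])
def ray(c,uv):
    K,d,T=c;p=cv2.undistortPoints(np.array([[uv]],float),K,d)[0,0];R=T[:3,:3];o=-R.T@T[:3,3];v=R.T@np.array([*p,1]);return o,v/np.linalg.norm(v)
def atz(c,uv,z):
    o,v=ray(c,uv);return o+v*(z-o[2])/v[2]
def proj(c,P):
    K,d,T=c;return cv2.projectPoints(np.array(P,float).reshape(-1,3),cv2.Rodrigues(T[:3,:3])[0],T[:3,3],K,d)[0][:,0]
def tri(rs):
    A=np.zeros((3,3));b=np.zeros(3)
    for o,v in rs:
        M=np.eye(3)-np.outer(v,v);A+=M;b+=M@o
    return np.linalg.solve(A,b)
def save(n,im): cv2.imwrite('pics/'+n+'.png',cv2.cvtColor(im,cv2.COLOR_RGB2BGR))
E
python3 - <<'E'
from h import *
print(dir(bot)); 
o=bot.get_obs();print({k:np.round(v,3) for k,v in o.items()})
for n in ['scene','top','wrist']:
    c=cam(n);print(n,c[0][0,0],np.round(-c[2][:3,:3].T@c[2][:3,3],3))
    save(n+'0',bot.read_camera(n))
    if n=='wrist':continue
    for t in ['tray','large_bead','small_bead','bowl']:
        for r in bot.recognise(t,n)[:3]: print(t,np.round(r['box'],1),round(r['conf'],2))
E
```

```text
pics
['PlanningError', '__class__', '__delattr__', '__dict__', '__dir__', '__doc__', '__eq__', '__format__', '__ge__', '__getattribute__', '__getstate__', '__gt__', '__hash__', '__init__', '__init_subclass__', '__le__', '__lt__', '__module__', '__ne__', '__new__', '__reduce__', '__reduce_ex__', '__repr__', '__setattr__', '__sizeof__', '__str__', '__subclasshook__', '__weakref__', 'camera_info', 'get_obs', 'job_done', 'outline_of', 'read_camera', 'recognise']
{'time_s': np.float64(0.0), 'q': array([ 1.179,  0.265,  1.605, -0.   ,  1.274, -0.037]), 'joint_velocities': array([-0.   ,  0.002,  0.   ,  0.001,  0.001, -0.001]), 'tau': array([ 0.0000e+00, -5.1510e+01, -3.6732e+01,  0.0000e+00,  1.3000e-02,
        0.0000e+00]), 'tcp_pos': array([0.234, 0.632, 0.23 ]), 'eef_rot': array([ 0.176,  0.984, -0.001, -0.   ]), 'wrist_force': array([-0.151,  0.266, -0.236]), 'ft_torque': array([-0.039, -0.019,  0.069]), 'finger_gap': np.float64(1.002)}
scene 448.01385861223633 [ 0.914 -0.468  0.621]
tray [160.9 274.8  99.1  85.7] 0.7
large_bead [156.8 285.   21.4  19.4] 0.69
small_bead [176.7 278.4  11.8   4.9] 0.59
bowl [343.8 166.2  79.1  58.9] 0.96
top 481.29979427357716 [ 0.482 -0.     0.849]
tray [393.3 265.5  90.6  83.6] 0.67
large_bead [409.9 258.3  11.3  13.4] 0.48
bowl [146.7 210.7 101.9 102.7] 0.84
wrist 360.57781297386316 [0.156 0.661 0.373]
```

View pics/scene0.png

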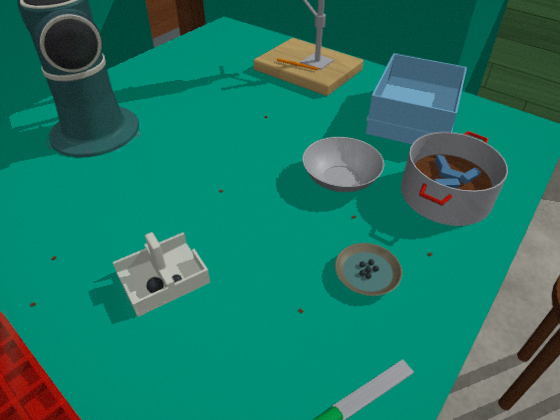

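View pics/top0.png

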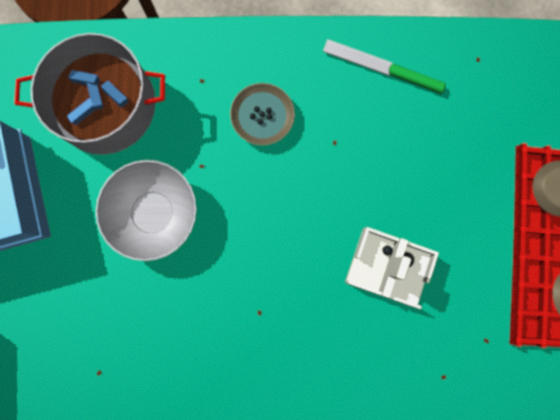

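View pics/wrist0.png

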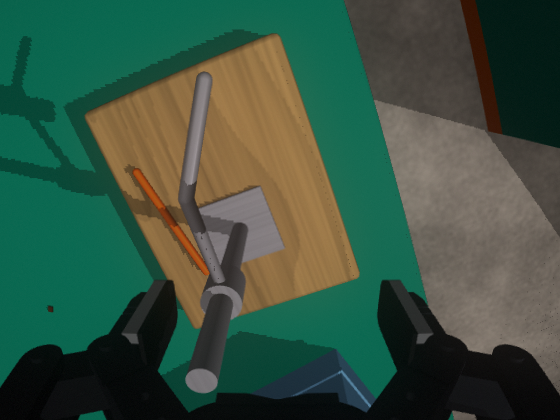

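Request:
{"api": "drive_tool", "payload": {"series": [[0, 0, -60, 0], [0, 0, -120, 0], [-50, -40, -180, 0], [-100, -80, -240, 0], [-150, -120, -300, 0], [-200, -160, -360, 0], [-250, -200, -420, 0], [-300, -240, -480, 0], [-300, -240, -540, 0], [-300, -240, -600, 0], [-300, -240, -660, 0]]}}

```text
time_s: 1.92
tcp_pos: [0.4151, 0.3302, 0.7789]
eef_rot: [0.177, 0.984, 0.0, 0.0]
wrist_force: [1.2, 1.3, 2.1]
finger_gap: 0.999
```

```bash
cat > tr.py <<'E'
from h import *
from scipy.spatial.transform import Rotation as R
o=bot.get_obs();r=R.from_quat(o['eef_rot']).as_matrix();print(round(float(o['time_s']),3),'q',np.round(o['q'],3),'p',np.round(o['tcp_pos'],4),'F',np.round(o['wrist_force'],2),'gap',round(float(o['finger_gap']),3));print(np.round(r,3))
E
python3 tr.py
python3 - <<'E'
import cv2
a=cv2.imread('pics/top0.png')[215:320,330:455];b=cv2.imread('pics/scene0.png')[220:325,100:225]
cv2.imwrite('pics/z0.png',cv2.hconcat([cv2.resize(a,None,fx=3.2,fy=3.2,interpolation=2),cv2.resize(b,None,fx=3.2,fy=3.2,interpolation=2)]))
E
```

```text
1.925 q [ 0.625  0.204  0.644 -0.     2.292 -0.59 ] p [0.4151 0.3302 0.7789] F [1.15 1.3  2.09] gap 0.999
[[-0.937  0.349  0.001]
 [ 0.349  0.937  0.001]
 [-0.001  0.001 -1.   ]]
```

View pics/z0.png

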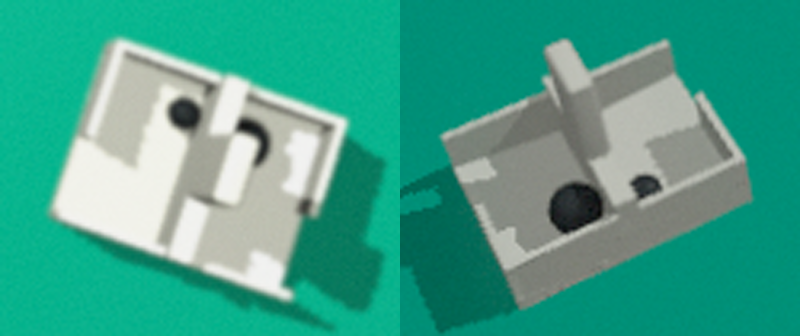

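Request:
{"api": "drive_tool", "payload": {"series": [[0, 0, -60, 0], [0, 0, -120, 0], [0, 0, -180, 0], [0, 0, -240, 0], [0, 0, -240, 0]]}}

```text
time_s: 2.55
tcp_pos: [0.2977, 0.2385, 0.8924]
eef_rot: [0.176, 0.984, -0.017, -0.019]
wrist_force: [-0.4, -0.6, -0.7]
finger_gap: 1.003
```

```bash
python3 tr.py
```

```text
2.55 q [ 0.608  0.218  0.311  0.006  2.662 -0.603] p [0.2977 0.2385 0.8924] F [-0.38 -0.59 -0.74] gap 1.003
[[-0.937  0.347 -0.042]
 [ 0.348  0.937 -0.026]
 [ 0.031 -0.039 -0.999]]
```

Run:
```python
from h import *
# tray outline corners from top & scene
for n in ['top','scene']:
    im=bot.read_camera(n)
    c=cam(n)
    r=bot.outline_of('tray',n)
    if r:
        m=r[0]['pixels'].astype(np.uint8);print(n,r[0]['conf'],r[0]['box'],m.sum());np.save(n+'_tray.npy',m)
    r=bot.outline_of('bowl',n)
    if r:
        m=r[0]['pixels'].astype(np.uint8);np.save(n+'_bowl.npy',m);print('bowl',r[0]['box'],atz(c,r[0]['box'][:2],.05))
c=cam('top')
for uv in [(392,240),(351,282),(367,229),(438,251),(421,308)]: print(uv,atz(c,uv,.035),atz(c,uv,0))
```

```text
top 0.72 [392.6, 267.6, 92.7, 86.1] 4622
bowl [148.1, 209.6, 101.0, 103.5] [0.57580621 0.20390098 0.05      ]
scene 0.8 [160.9, 273.1, 96.8, 84.0] 4461
bowl [345.6, 164.7, 79.0, 51.2] [0.59222667 0.1966191  0.05      ]
(392, 240) [ 0.51900526 -0.20716184  0.035     ] [ 0.52061785 -0.21605703  0.        ]
(351, 282) [ 0.44956202 -0.1345294   0.035     ] [ 0.44818735 -0.14030015  0.        ]
(367, 229) [ 0.53854494 -0.16480443  0.035     ] [ 0.54099807 -0.17187753  0.        ]
(438, 251) [ 0.49862827 -0.28636673  0.035     ] [ 0.49936429 -0.2986691   0.        ]
(421, 308) [ 0.40307094 -0.25252515  0.035     ] [ 0.39969636 -0.26337175  0.        ]
```

Request:
{"api": "drive_tool", "payload": {"series": [[0, 0, 0, 0], [0, 0, 0, 0]]}}

```text
time_s: 3.1
tcp_pos: [0.3002, 0.2403, 0.8905]
eef_rot: [0.176, 0.984, -0.018, -0.02]
wrist_force: [-0.1, -0.3, 0.6]
finger_gap: 1.001
```

```bash
python3 tr.py
```

```text
3.1 q [ 0.608  0.223  0.312  0.006  2.662 -0.603] p [0.3002 0.2403 0.8905] F [-0.07 -0.32  0.58] gap 1.001
[[-0.937  0.346 -0.047]
 [ 0.348  0.937 -0.029]
 [ 0.034 -0.044 -0.998]]
```

Request:
{"api": "drive_tool", "payload": {"series": [[-32, -38, 18, 0], [-65, -77, 36, 0], [-98, -116, 54, 0], [-130, -155, 72, 0], [-163, -194, 90, 0], [-195, -232, 110, 0], [-228, -271, 130, 0], [-261, -310, 145, 0], [-261, -310, 145, 0]]}}

```text
time_s: 4.22
tcp_pos: [0.432, -0.1488, 0.7467]
eef_rot: [0.179, 0.983, -0.018, -0.024]
wrist_force: [0.9, 0.3, 0.3]
finger_gap: 1.002
```

```bash
python3 tr.py
```

```text
4.225 q [-0.354  0.021  0.925 -0.054  2.236 -1.598] p [ 0.432  -0.1488  0.7467] F [0.93 0.34 0.33] gap 1.002
[[-0.935  0.351 -0.053]
 [ 0.352  0.936 -0.026]
 [ 0.04  -0.043 -0.998]]
```

Request:
{"api": "drive_tool", "payload": {"series": [[0, 0, -60, 0], [0, 0, -120, 0], [0, 0, -180, 0], [0, 0, -240, 0], [0, 0, -300, 0], [0, 0, -360, 0], [0, 0, -420, 0]]}}

```text
time_s: 5.1
tcp_pos: [0.3474, -0.106, 0.9024]
eef_rot: [0.176, 0.984, -0.019, -0.016]
wrist_force: [-0.0, -0.1, -0.4]
finger_gap: 1.0
```

```bash
python3 tr.py
```

```text
5.1 q [-0.325  0.192  0.311 -0.09   2.662 -1.62 ] p [ 0.3474 -0.106   0.9024] F [-0.04 -0.07 -0.36] gap 1.0
[[-0.937  0.346 -0.037]
 [ 0.348  0.937 -0.031]
 [ 0.024 -0.042 -0.999]]
```

Request:
{"api": "drive_tool", "payload": {"series": [[-5, 2, 60, 0], [-9, 3, 120, 0], [-14, 5, 180, 0], [-18, 7, 240, 0], [-23, 8, 300, 0], [-28, 10, 360, 0], [-32, 12, 420, 0], [-37, 14, 480, 0], [-42, 15, 540, 0], [-46, 17, 600, 0], [-50, 19, 660, 0], [-54, 20, 700, 0]]}}

```text
time_s: 6.6
tcp_pos: [0.3769, -0.1272, 0.1968]
eef_rot: [0.176, 0.984, -0.018, -0.018]
wrist_force: [0.3, -0.1, -0.3]
finger_gap: 1.001
```

```bash
python3 tr.py
```

```text
6.6 q [-0.351 -0.235  2.175 -0.044  1.232 -1.552] p [ 0.3769 -0.1272  0.1968] F [ 0.27 -0.13 -0.32] gap 1.001
[[-0.937  0.346 -0.043]
 [ 0.348  0.937 -0.029]
 [ 0.03  -0.042 -0.999]]
```

Request:
{"api": "drive_tool", "payload": {"series": [[60, 0, 0, 0], [120, 0, 0, 0], [180, 0, 0, 0], [240, 0, 0, 0]]}}

```text
time_s: 7.1
tcp_pos: [0.1518, -0.0436, 0.2061]
eef_rot: [0.176, 0.984, -0.018, -0.018]
wrist_force: [-0.7, 0.0, 0.9]
finger_gap: 1.001
```

```bash
python3 tr.py
```

```text
7.1 q [-0.346 -0.891  2.495 -0.042  1.566 -1.561] p [ 0.1518 -0.0436  0.2061] F [-0.67  0.05  0.91] gap 1.001
[[-0.937  0.347 -0.041]
 [ 0.348  0.937 -0.03 ]
 [ 0.028 -0.042 -0.999]]
```

```bash
cat > fk.py <<'E'
import numpy as np
from scipy.spatial.transform import Rotation as R
from scipy.optimize import least_squares
def fk(q,p):
    h,L1,L2,Lt,a=p
    T=R.from_euler('z',q[0]);P=np.array([0,0,h])
    T=T*R.from_euler('y',q[1]);P=P+T.apply([a,0,L1])
    T=T*R.from_euler('y',q[2]);P=P+T.apply([0,0,L2])
    T=T*R.from_euler('z',q[3])*R.from_euler('y',q[4]);P=P+T.apply([0,0,Lt])
    T=T*R.from_euler('z',q[5]);return P,T
D=[([1.179,0.265,1.605,0,1.274,-.037],[.234,.632,.230]),([0.625,0.204,0.644,0,2.292,-.59],[.4151,.3302,.7789]),([.608,.223,.312,.006,2.662,-.603],[.3002,.2403,.8905]),([-.354,.021,.925,-.054,2.236,-1.598],[.432,-.1488,.7467]),([-.325,.192,.311,-.09,2.662,-1.62],[.3474,-.106,.9024]),([-.351,-.235,2.175,-.044,1.232,-1.552],[.3769,-.1272,.1968]),([-.346,-.891,2.495,-.042,1.566,-1.561],[.1518,-.0436,.2061])]
s=least_squares(lambda p:np.concatenate([fk(q,p)[0]-x for q,x in D]),[.16,.45,.57,.2,0])
p=s.x
if __name__=='__main__':
    print(p,np.abs(s.fun).max()*1e3)
    print(fk(D[-1][0],p)[1].as_matrix().round(3))
E
python3 fk.py
```

```text
[-0.17105869  0.51618531  0.56349189 -0.07160792 -0.00796036] 26.382749252401194
[[-0.347 -0.937 -0.041]
 [-0.937  0.348 -0.03 ]
 [ 0.042  0.028 -0.999]]
```

```bash
cat > fk.py <<'E'
import numpy as np
from scipy.spatial.transform import Rotation as R
from scipy.optimize import least_squares
def fk(q,p):
    h,L1,L2,Lt,a0,b=p
    T=R.from_euler('z',q[0]);P=np.array([0,0,h])+T.apply([a0,0,0])
    T=T*R.from_euler('y',q[1]);P=P+T.apply([0,0,L1])
    T=T*R.from_euler('y',q[2]);P=P+T.apply([b,0,L2])
    T=T*R.from_euler('z',q[3])*R.from_euler('y',q[4]);P=P+T.apply([0,0,Lt])
    T=T*R.from_euler('z',q[5])*R.from_euler('z',-np.pi/2);return P,T
D=[([1.179,0.265,1.605,0,1.274,-.037],[.234,.632,.230]),([0.625,0.204,0.644,0,2.292,-.59],[.4151,.3302,.7789]),([.608,.223,.312,.006,2.662,-.603],[.3002,.2403,.8905]),([-.354,.021,.925,-.054,2.236,-1.598],[.432,-.1488,.7467]),([-.325,.192,.311,-.09,2.662,-1.62],[.3474,-.106,.9024]),([-.351,-.235,2.175,-.044,1.232,-1.552],[.3769,-.1272,.1968]),([-.346,-.891,2.495,-.042,1.566,-1.561],[.1518,-.0436,.2061])]
s=least_squares(lambda p:np.concatenate([fk(q,p)[0]-x for q,x in D]),[.16,.45,.57,.2,0,0])
p=s.x
if __name__=='__main__':
    print(p.round(4),(s.fun*1e3).round(1).reshape(-1,3))
    print(fk(D[-1][0],p)[1].as_matrix().round(3))
E
python3 fk.py
```

```text
[-0.2248  0.5214  0.5691 -0.1138 -0.0117 -0.0061] [[ 22.1 -12.    0.3]
 [  3.8 -28.    1.8]
 [ 24.  -15.   -0.5]
 [  3.   -6.8   1.3]
 [ -5.1  -4.4  -0.1]
 [  3.4  -7.   -0.5]
 [ -4.3  -4.5  -2.2]]
[[ 0.937 -0.347 -0.041]
 [-0.348 -0.937 -0.03 ]
 [-0.028  0.042 -0.999]]
```

```bash
sed -i 's/h,L1,L2,Lt,a0,b=p/h,L1,L2,Lt,a0,b,c=p/; s/a0,0,0\]/a0,c,0]/; s/\[.16,.45,.57,.2,0,0\]/[.16,.45,.57,.2,0,0,0.025]/; s/-np.pi\/2/np.pi\/2/' fk.py; python3 fk.py
```

```text
[ 2.525e-01  5.119e-01  5.662e-01  3.481e-01 -2.000e-04  1.700e-03
  2.490e-02] [[ 0.2  0.  -0.1]
 [-0.  -0.   0.1]
 [ 0.1  0.2 -0.1]
 [-0.3  0.1 -0.1]
 [ 0.1 -0.   0.2]
 [ 0.   0.3 -0. ]
 [ 0.  -0.2  0.1]]
[[-0.937  0.347 -0.041]
 [ 0.348  0.937 -0.03 ]
 [ 0.028 -0.042 -0.999]]
```

Request:
{"api": "drive_tool", "payload": {"series": [[-60, 0, 20, 0], [-120, 0, 60, 0], [-145, 0, 115, 0], [-130, 0, 130, 0], [-80, 0, 130, 0], [-30, 0, 130, 0], [0, 0, 130, 0], [0, 0, 130, 0]]}}

```text
time_s: 8.1
tcp_pos: [0.1908, -0.0582, 0.1192]
eef_rot: [0.177, 0.984, -0.017, -0.034]
wrist_force: [0.2, -0.4, -0.2]
finger_gap: 0.997
```

```bash
python3 tr.py
```

```text
8.1 q [-0.343 -0.656  2.57  -0.046  1.289 -1.545] p [ 0.1908 -0.0582  0.1192] F [ 0.16 -0.45 -0.21] gap 0.997
[[-0.935  0.346 -0.072]
 [ 0.348  0.937 -0.021]
 [ 0.06  -0.045 -0.997]]
```

```bash
cat > sim.py <<'E'
from fk import *
LO=np.array([-2.63,-.94,.31,-1.31,0,-2.55]);HI=np.array([2.63,2.18,2.57,4.45,2.66,2.55])
def solve(pt,Rt,q0,w):
    f=lambda q:(lambda P,T:np.concatenate([P-pt,w*(Rt.inv()*T).as_rotvec()]))(*fk(q,p))
    s=least_squares(f,np.clip(q0,LO+1e-4,HI-1e-4),bounds=(LO,HI));return s.x,s.cost
E
python3 - <<'E'
from sim import *
q0=np.array([-.346,-.891,2.495,-.042,1.566,-1.561]);P,T=fk(q0,p)
pt=P+T.apply([0,0,.13])
for w in [.1,.2,.3,.5,.8,1.2,2]:
    q,c=solve(pt,T,q0,w);P2,T2=fk(q,p);print(w,q.round(3),P2.round(4),T2.as_matrix()[:,2].round(3))
E
```

```text
0.1 [-0.34  -0.449  2.57  -0.06   1.301 -1.527] [ 0.1555 -0.0499  0.0821] [-0.28   0.038 -0.959]
0.2 [-0.341 -0.521  2.57  -0.055  1.294 -1.532] [ 0.1696 -0.0533  0.0938] [-0.205  0.016 -0.979]
0.3 [-0.341 -0.578  2.57  -0.052  1.291 -1.537] [ 0.1791 -0.0555  0.1039] [-0.149  0.    -0.989]
0.5 [-0.343 -0.637  2.57  -0.048  1.291 -1.543] [ 0.1873 -0.0573  0.1153] [-0.092 -0.016 -0.996]
0.8 [-0.344 -0.669  2.57  -0.045  1.292 -1.546] [ 0.191  -0.0581  0.1215] [-0.064 -0.024 -0.998]
1.2 [-0.344 -0.682  2.57  -0.044  1.293 -1.547] [ 0.1925 -0.0584  0.1242] [-0.051 -0.027 -0.998]
2 [-0.345 -0.69   2.57  -0.044  1.294 -1.548] [ 0.1932 -0.0585  0.1257] [-0.045 -0.029 -0.999]
```

```bash
cat > search.py <<'E'
from sim import *
rng=np.random.default_rng(0)
yaw=np.radians(-18.5);ex=np.array([np.cos(yaw),np.sin(yaw),0])
q0=np.array([-.343,-.656,2.57,-.046,1.289,-1.545]);P0,T0=fk(q0,p)
res=[]
for k in range(400):
    az=np.radians(rng.uniform(-60,45));r=rng.uniform(.2,.95);z=rng.uniform(.15,.8)
    ps=np.array([r*np.cos(az),r*np.sin(az),z])
    q1,c=solve(ps,T0,[az,.2,1.5,0,1.4,-1.5+az+.34],.7)
    if c>1e-6: continue
    d=rng.normal(size=3);d/=np.linalg.norm(d);m=rng.uniform(.2,.6)
    q=q1
    for f in np.linspace(.1,1,8): q,c=solve(ps+d*m*f,T0,q,.7)
    P,T=fk(q,p);zz=T.as_matrix()[:,2]
    if P[2]<.14 or np.hypot(*P[:2])<.2: continue
    res.append((-(zz@ex),zz[0]*-ex[1]+zz[1]*ex[0],ps,d*m,P,q))
res.sort(key=lambda t:-t[0])
for t in res[:12]: print(*[np.round(x,2) for x in t])
print(len(res))
E
python3 search.py
```

```text
0.19 -0.1 [ 0.16 -0.22  0.33] [-0.37 -0.17  0.07] [-0.02 -0.39  0.37] [-1.5  -0.37  1.97 -0.22  1.52 -2.55]
0.1 -0.07 [ 0.32 -0.38  0.2 ] [-0.31 -0.2   0.23] [ 0.07 -0.57  0.42] [-1.41  0.    1.57 -0.12  1.56 -2.55]
0.09 -0.06 [0.26 0.03 0.65] [-0.29 -0.26 -0.05] [ 0.04 -0.22  0.6 ] [-1.31 -0.58  1.66 -0.13  2.05 -2.55]
0.09 -0.06 [0.3  0.01 0.2 ] [-0.31 -0.24  0.39] [ 0.05 -0.22  0.6 ] [-1.31 -0.58  1.67 -0.12  2.05 -2.55]
0.08 -0.05 [ 0.41 -0.09  0.49] [-0.4  -0.12 -0.11] [ 0.04 -0.2   0.38] [-1.33 -0.75  2.14 -0.1   1.75 -2.55]
0.08 -0.05 [ 0.22 -0.14  0.78] [-0.18 -0.26 -0.24] [ 0.08 -0.38  0.54] [-1.34 -0.31  1.62 -0.1   1.83 -2.55]
0.08 -0.01 [0.18 0.14 0.78] [-0.24  0.52  0.07] [-0.06  0.61  0.78] [1.58 0.44 0.31 0.11 2.37 0.44]
0.08 -0.05 [ 0.18 -0.21  0.41] [-0.12 -0.24 -0.23] [ 0.07 -0.45  0.18] [-1.39 -0.12  2.13 -0.1   1.13 -2.55]
0.07 -0.05 [ 0.22 -0.08  0.58] [-0.13 -0.37 -0.16] [ 0.1  -0.45  0.41] [-1.34 -0.21  1.77 -0.08  1.58 -2.55]
0.07 -0.05 [ 0.4  -0.38  0.74] [-0.27 -0.35 -0.2 ] [ 0.16 -0.72  0.54] [-1.35  0.38  0.9  -0.09  1.85 -2.55]
0.06 -0.02 [0.47 0.24 0.51] [-0.21  0.55  0.11] [0.25 0.76 0.6 ] [1.2  0.7  0.31 0.07 2.16 0.02]
0.06 -0.03 [0.6  0.53 0.46] [-0.37  0.42 -0.11] [0.23 0.93 0.35] [1.28 0.98 0.31 0.07 1.88 0.08]
267
```

```bash
cat > search2.py <<'E'
from sim import *
import sys
rng=np.random.default_rng(int(sys.argv[1]))
yaw=np.radians(-18.5);ex=np.array([np.cos(yaw),np.sin(yaw),0]);ey=np.array([-ex[1],ex[0],0])
q0=np.array([-.343,-.656,2.57,-.046,1.289,-1.545]);P0,T0=fk(q0,p)
res=[]
for k in range(250):
    az=np.radians(rng.uniform(-70,60));r=rng.uniform(.3,.9);z=rng.uniform(.25,.7)
    ps=np.array([r*np.cos(az),r*np.sin(az),z])
    sg=rng.choice([-1,1])
    # start: tool as T0 but turned so q6 near limit sg*2.5
    qg=np.array([az,.2,1.5,0,1.4,sg*2.5])
    yawt=fk(qg,p)[1]
    # rotate T0 about own z to match q6
    qa,_=solve(ps,T0,[az,.2,1.5,0,1.4,-1.545+az+.343],.7)
    if abs(qa[5])>2.54: continue
    T1=T0*R.from_euler('z',(sg*2.5-qa[5]))
    q1,c=solve(ps,T1,[*qa[:5],sg*2.5],.7)
    if c>1e-5: continue
    d=rng.normal(size=3);d/=np.linalg.norm(d);m=rng.choice([0,rng.uniform(0,.4)])
    tn=sg*np.radians(rng.uniform(20,120));q=q1
    for f in np.linspace(.1,1,10): q,c=solve(ps+d*m*f,T1*R.from_euler('z',tn*f),q,.7)
    P,T=fk(q,p);zz=T.as_matrix()[:,2]
    if P[2]<.2 or np.hypot(*P[:2])<.25: continue
    res.append((-(zz@ex),zz@ey,ps,d*m,np.degrees(tn),P,q))
res.sort(key=lambda t:-(t[0]-abs(t[1])))
for t in res[:8]: print(*[np.round(x,2) for x in t])
E
for i in 1 2 3 4; do python3 search2.py $i & done; wait
```

```text
0.63 -0.0 [ 0.42 -0.55  0.59] [ 0.24 -0.1   0.23] 93.73 [ 0.11 -0.44  0.86] [-1.06  0.43  0.31 -1.16  2.66  2.55]
0.45 -0.06 [ 0.59 -0.45  0.66] [-0.  0.  0.] 77.65 [ 0.19 -0.48  0.81] [-1.02  0.45  0.31 -0.7   2.6   2.55]
0.35 -0.0 [ 0.47 -0.66  0.56] [ 0.  0. -0.] 74.08 [ 0.06 -0.66  0.71] [-1.35  0.57  0.31 -0.45  2.39  2.55]
0.46 0.12 [0.37 0.48 0.69] [-0. -0. -0.] 107.16 [0.23 0.33 0.81] [-2.5  -0.94  0.9  -1.31  2.66 -0.31]
0.39 0.05 [ 0.82 -0.05  0.56] [-0.11  0.12  0.27] -77.0 [0.41 0.28 0.83] [ 0.35  0.41  0.31  0.61  2.63 -2.55]
0.5 -0.22 [0.59 0.33 0.68] [-0.01 -0.04 -0.09] -101.85 [0.14 0.43 0.87] [ 0.89  0.39  0.31  1.01  2.66 -2.55]
0.39 0.17 [ 0.25 -0.55  0.69] [0. 0. 0.] 100.11 [-0.16 -0.34  0.91] [-1.74  0.26  0.31 -0.89  2.66  2.55]
0.28 -0.1 [0.48 0.37 0.68] [ 0. -0. -0.] -56.46 [0.24 0.49 0.8 ] [ 0.92  0.44  0.31  0.43  2.54 -2.55]
0.52 -0.0 [0.68 0.07 0.69] [-0. -0.  0.] -95.92 [0.32 0.34 0.85] [ 0.47  0.4   0.31  0.92  2.66 -2.55]
0.47 -0.05 [ 0.51 -0.36  0.69] [ 0. -0. -0.] 98.57 [ 0.07 -0.39  0.89] [-1.13  0.31  0.31 -0.94  2.66  2.55]
0.46 0.07 [ 0.47 -0.54  
[... 1642 characters left out ...]
 0.84] [-1.34  0.41  0.31 -0.87  2.66  2.55]
0.73 -0.37 [0.7  0.48 0.47] [0.32 0.19 0.01] -110.89 [0.32 0.52 0.73] [ 0.72  0.72  0.31  1.27  2.66 -2.55]
0.42 -0.07 [ 0.61 -0.43  0.57] [0. 0. 0.] 77.74 [ 0.22 -0.53  0.77] [-1.02  0.51  0.31 -0.6   2.53  2.55]
0.38 0.18 [ 0.37 -0.33  0.66] [0.28 0.13 0.13] -104.02 [0.45 0.15 0.84] [ 0.04  0.39  0.31  0.7   2.66 -2.55]
0.49 -0.32 [ 0.8  -0.05  0.59] [ 0. -0.  0.] 97.75 [ 0.39 -0.31  0.82] [-0.46  0.48  0.31 -0.97  2.66  2.55]
0.28 -0.13 [ 0.64 -0.39  0.57] [-0.  0.  0.] 62.86 [ 0.36 -0.56  0.71] [-0.9   0.58  0.31 -0.38  2.39  2.55]
0.3 -0.19 [ 0.46 -0.09  0.68] [ 0.16 -0.11  0.05] 71.96 [ 0.34 -0.36  0.83] [-0.67  0.39  0.31 -0.57  2.6   2.55]
```

Request:
{"api": "drive_tool", "payload": {"series": [[-40, 10, -50, -5], [-70, 30, -105, -11], [-90, 60, -160, -18], [-110, 90, -215, -25], [-135, 125, -270, -32], [-155, 155, -325, -39], [-180, 185, -380, -46], [-200, 215, -435, -53], [-220, 245, -490, -60], [-245, 275, -545, -67], [-267, 307, -600, -74], [-267, 307, -611, -80]]}}

```text
time_s: 9.6
tcp_pos: [0.5952, 0.15, 0.6956]
eef_rot: [-0.498, 0.866, 0.01, -0.038]
wrist_force: [1.7, 0.1, 0.6]
finger_gap: 0.999
```

```bash
python3 tr.py
cat > pred.py <<'E'
from sim import *
from workcell import bot
yaw=np.radians(-18.5);ex=np.array([np.cos(yaw),np.sin(yaw),0]);ey=np.array([-ex[1],ex[0],0])
q0=np.array(bot.get_obs()['q']);P0,T0=fk(q0,p)
def run(rows,w=.7,q=q0):
    for r in rows: q,c=solve(P0+T0.apply(np.array(r[:3])/1e3),T0*R.from_euler('z',r[3],degrees=True),q,w)
    P,T=fk(q,p);z=T.as_matrix()[:,2];return q,P,T,-(z@ex),z@ey
E
python3 - <<'E'
from pred import *
for w in (.6,.7,.8):
  for t in (-70,-80,-90,-100,-110):
    q,P,T,a,b=run([[0,0,0,t*f] for f in np.linspace(.1,1,10)],w);print(w,t,q.round(2),P.round(3),round(a,3),round(b,3))
E
```

```text
9.6 q [ 0.209  0.326  0.673 -0.005  2.222 -2.41 ] p [0.5952 0.15   0.6956] F [1.69 0.06 0.59] gap 0.999
[[-0.5   -0.863 -0.077]
 [-0.864  0.503 -0.021]
 [ 0.056  0.056 -0.997]]
0.6 -70 [ 0.44  0.46  0.31  0.59  2.62 -2.55] [0.413 0.327 0.802] 0.41 -0.012
0.6 -80 [ 0.45  0.44  0.31  0.74  2.66 -2.55] [0.376 0.331 0.821] 0.471 -0.026
0.6 -90 [ 0.48  0.43  0.31  0.86  2.66 -2.55] [0.346 0.345 0.836] 0.514 -0.024
0.6 -100 [ 0.5   0.42  0.31  1.    2.66 -2.55] [0.315 0.353 0.854] 0.561 -0.029
0.6 -110 [ 0.51  0.41  0.31  1.16  2.66 -2.55] [0.284 0.356 0.874] 0.61 -0.04
0.7 -70 [ 0.54  0.42  0.31  0.53  2.62 -2.55] [0.369 0.353 0.816] 0.355 -0.03
0.7 -80 [ 0.57  0.39  0.31  0.66  2.66 -2.55] [0.321 0.353 0.838] 0.407 -0.051
0.7 -90 [ 0.62  0.38  0.31  0.77  2.66 -2.55] [0.281 0.367 0.854] 0.441 -0.054
0.7 -100 [ 0.66  0.35  0.31  0.89  2.66 -2.55] [0.238 0.375 0.872] 0.475 -0.064
0.7 -110 [ 0.7   0.33  0.31  1.02  2.66 -2.55] [0.194 0.375 0.891] 0.511 -0.08
0.8 -70 [ 0.63  0.39  0.31  0.47  2.61 -2.55] [0.33  0.371 0.828] 0.308 -0.041
0.8 -80 [ 0.68  0.35  0.31  0.59  2.66 -2.55] [0.272 0.367 0.852] 0.349 -0.065
0.8 -90 [ 0.75  0.33  0.31  0.68  2.66 -2.55] [0.222 0.379 0.868] 0.372 -0.071
0.8 -100 [ 0.82  0.3   0.31  0.78  2.66 -2.55] [0.169 0.383 0.885] 0.395 -0.082
0.8 -110 [ 0.89  0.27  0.31  0.87  2.66 -2.55] [0.113 0.378 0.904] 0.414 -0.098
```

Turning −75 in modest steps; the model predicts about 0.4 lean.

Request:
{"api": "drive_tool", "payload": {"series": [[0, 0, 0, -8], [0, 0, 0, -16], [0, 0, 0, -24], [0, 0, 0, -32], [0, 0, 0, -40], [0, 0, 0, -48], [0, 0, 0, -56], [0, 0, 0, -64], [0, 0, 0, -72], [0, 0, 0, -76]]}}

```text
time_s: 10.85
tcp_pos: [0.4942, 0.3233, 0.7624]
eef_rot: [0.741, -0.65, -0.163, 0.044]
wrist_force: [0.3, -0.5, 0.2]
finger_gap: 1.002
```

```bash
python3 tr.py; python3 -c "
from pred import *
print(run([[0,0,0,0]])[1:])"
```

```text
10.85 q [ 0.389  0.499  0.312  0.437  2.513 -2.552] p [0.4942 0.3233 0.7624] F [ 0.34 -0.53  0.19] gap 1.002
[[ 0.103 -0.949 -0.298]
 [-0.977 -0.152  0.147]
 [-0.185  0.276 -0.943]]
(array([0.4940392 , 0.32355268, 0.76259273]), Rotation.from_matrix(array([[ 0.10293096, -0.94898928, -0.29803449],
                            [-0.97736726, -0.1521645 ,  0.14696664],
                            [-0.18482004,  0.27616174, -0.9431735 ]])), np.float64(0.3292663610361849), np.float64(0.04480420954422511))
```

Run:
```python
from pred import *
for w in (.5,.7):
  for t in (-10,-20,-30):
   for s in ([0,0,0],[0,0,-100],[100,0,0],[-100,0,0],[0,100,0],[0,-100,0]):
    q,P,T,a,b=run([[*(np.array(s)*f),t*f] for f in np.linspace(.2,1,5)],w);print(w,t,s,q.round(2),P.round(3),round(a,3),round(b,3))
```

```text
0.5 -10 [0, 0, 0] [ 0.41  0.5   0.31  0.54  2.52 -2.55] [0.472 0.346 0.772] 0.378 0.064
0.5 -10 [0, 0, -100] [ 0.35  0.45  0.31  0.59  2.53 -2.55] [0.459 0.314 0.802] 0.368 0.118
0.5 -10 [100, 0, 0] [ 0.28  0.49  0.31  0.62  2.59 -2.55] [0.481 0.274 0.785] 0.43 0.072
0.5 -10 [-100, 0, 0] [ 0.52  0.51  0.31  0.48  2.44 -2.55] [0.461 0.415 0.757] 0.334 0.073
0.5 -10 [0, 100, 0] [ 0.44  0.42  0.31  0.53  2.59 -2.55] [0.405 0.323 0.817] 0.35 0.034
0.5 -10 [0, -100, 0] [ 0.38  0.57  0.31  0.53  2.44 -2.55] [0.535 0.365 0.725] 0.39 0.102
0.5 -20 [0, 0, 0] [ 0.42  0.49  0.31  0.65  2.53 -2.55] [0.446 0.361 0.784] 0.433 0.071
0.5 -20 [0, 0, -100] [ 0.36  0.45  0.31  0.71  2.54 -2.55] [0.435 0.328 0.813] 0.429 0.124
0.5 -20 [100, 0, 0] [ 0.29  0.48  0.31  0.74  2.62 -2.55] [0.456 0.285 0.798] 0.489 0.072
0.5 -20 [-100, 0, 0] [ 0.54  0.5   0.31  0.57  2.44 -2.55] [0.435 0.433 0.768] 0.386 0.084
0.5 -20 [0, 100, 0] [ 0.46  0.41  0.31  0.65  2.6  -2.55] [0.38  0.339 0.827] 0.4 0.041
0.5 -20 [0, -100, 0] [ 0.39  0.56  0.31  0.64  2.46 -2.55] [0.509 0.38  0.739] 0.447 0.109
0.5 -30 [0, 0, 0] [ 0.4
[... 1434 characters left out ...]
[ 0.5   0.4   0.31  0.63  2.59 -2.55] [0.365 0.35  0.833] 0.381 0.045
0.7 -20 [0, -100, 0] [ 0.46  0.54  0.31  0.61  2.46 -2.55] [0.474 0.404 0.751] 0.423 0.084
0.7 -30 [0, 0, 0] [ 0.51  0.45  0.31  0.72  2.55 -2.55] [0.377 0.389 0.814] 0.452 0.052
0.7 -30 [0, 0, -100] [ 0.45  0.41  0.31  0.79  2.58 -2.55] [0.368 0.351 0.838] 0.46 0.078
0.7 -30 [100, 0, 0] [ 0.38  0.42  0.31  0.84  2.64 -2.55] [0.38  0.313 0.837] 0.495 0.046
0.7 -30 [-100, 0, 0] [ 0.62  0.48  0.31  0.64  2.46 -2.55] [0.372 0.458 0.791] 0.417 0.063
0.7 -30 [0, 100, 0] [ 0.54  0.38  0.31  0.73  2.6  -2.55] [0.323 0.362 0.85 ] 0.421 0.037
0.7 -30 [0, -100, 0] [ 0.49  0.51  0.31  0.71  2.49 -2.55] [0.429 0.414 0.775] 0.474 0.073
```

Run:
```python
from pred import *
rng=np.random.default_rng(1);L=[]
for k in range(150):
    s=rng.uniform(-250,250,3);t=-rng.uniform(0,50)
    q,P,T,a,b=run([[*(s*f),t*f] for f in np.linspace(.2,1,5)],.6)
    if P[2]<.45: continue
    L.append((abs(a-.395)+abs(b),s.round(),round(t),q.round(2),P.round(3),round(a,3),round(b,3)))
L.sort(key=lambda x:x[0])
for l in L[:10]: print(*l)
```

```text
0.0038634963156056606 [-234.  154.  143.] -46 [ 0.97  0.49  0.31  0.57  2.37 -2.55] [0.219 0.59  0.777] 0.392 0.001
0.007420004964293542 [-14. 150.  71.] -28 [ 0.6   0.39  0.31  0.66  2.59 -2.55] [0.319 0.381 0.839] 0.394 0.007
0.016249448215333417 [ 66. 241. 116.] -42 [ 0.64  0.28  0.31  0.82  2.66 -2.55] [0.22  0.341 0.895] 0.41 0.001
0.02020161720300112 [-94. -38. 164.] -20 [ 0.63  0.62  0.31  0.49  2.38 -2.55] [0.463 0.513 0.687] 0.39 0.015
0.022621893167222185 [-176.  160.   92.] -39 [ 0.85  0.44  0.31  0.6   2.44 -2.55] [0.253 0.521 0.807] 0.386 0.013
0.026528531163927005 [-217.  232.   73.] -47 [ 0.97  0.4   0.31  0.61  2.43 -2.55] [0.173 0.529 0.833] 0.385 0.016
0.033177316506197985 [-55. 237.  63.] -35 [ 0.73  0.33  0.31  0.66  2.6  -2.55] [0.238 0.392 0.868] 0.365 0.004
0.04262397978498059 [-189.  233.   96.] -42 [ 0.94  0.4   0.31  0.58  2.45 -2.55] [0.199 0.518 0.827] 0.362 0.01
0.04479557177962659 [224. 231.  73.] -14 [ 0.33  0.05  0.68  0.62  2.66 -2.55] [0.241 0.207 0.867] 0.413 0.027
0.049516210818693895 [-118.  107.  232.] -38 [ 0.86  0.54  0.31  0.55  2.42 -2.55] [0.298 0.564 0.744] 0.394 -0.049
```

Option [-15, 150, 70], turn −28.

Request:
{"api": "drive_tool", "payload": {"series": [[-3, 30, 14, -6], [-6, 60, 28, -12], [-9, 90, 42, -17], [-12, 120, 56, -23], [-15, 150, 70, -28], [-15, 150, 70, -28], [-15, 150, 70, -28]]}}

```text
time_s: 11.72
tcp_pos: [0.3001, 0.3897, 0.8473]
eef_rot: [0.861, -0.472, -0.188, 0.02]
wrist_force: [0.0, 0.6, -0.1]
finger_gap: 0.999
```

```bash
python3 tr.py; python3 -c "
from pred import *
print(run([[0,0,0,0]])[3:])"
```

```text
11.725 q [ 0.635  0.366  0.312  0.635  2.574 -2.552] p [0.3001 0.3897 0.8473] F [ 0.04  0.56 -0.08] gap 0.999
[[ 0.483 -0.805 -0.343]
 [-0.821 -0.553  0.143]
 [-0.305  0.213 -0.928]]
(np.float64(0.37126031790545705), np.float64(0.026816747519916487))
```

```bash
cat > plan.py <<'E'
from sim import *
from h import cam,atz
from workcell import bot
z=np.array([-.343,.143,-.928]);z/=np.linalg.norm(z);u=-z
def grasprot(sg):
    y=sg*np.array([-u[1],u[0],0]);y/=np.linalg.norm(y);x=np.cross(y,z);return R.from_matrix(np.c_[x,y,z])
E
python3 - <<'E'
from plan import *
c=cam('top');print('pot',atz(c,(88,88),.1),atz(c,(145,88),.1))
c2=cam('scene');print('pot scene near bottom',atz(c2,(450,220),0), atz(c2,(453,140),.1))
g=np.array([.473,-.21,.085])-.0
tcp=g+z*.019
q0=np.array(bot.get_obs()['q'])
for sg in (1,-1):
    Tg=grasprot(sg)
    for name,P,ph in [('above',tcp+[0,0,.1],0),('grasp',tcp,0),('bowl0',np.array([.594,.25,.15]),0),('b15',np.array([.594,.25,.15]),15),('b50',np.array([.56,.26,.15]),50),('b95',np.array([.53,.24,.15]),95)]:
        T=Tg*R.from_euler('z',-ph,degrees=True)
        best=None
        for g4 in (0,.6,-.6):
          for g6 in (-2,0,2):
            q,cst=solve(P,T,[np.arctan2(P[1],P[0]),.3,1.8,g4,1.2,g6],.7)
            if best is None or cst<best[1]: best=(q,cst)
        print(sg,name,best[0].round(2),'%.1e'%best[1])
E
```

```text
pot [0.77133505 0.29415378 0.1       ] [0.76879354 0.19994643 0.1       ]
pot scene near bottom [0.81857671 0.22893334 0.        ] [0.75332019 0.34137512 0.1       ]
1 above [-0.45  0.27  1.77 -0.02  1.49 -1.62] 3.0e-25
1 grasp [-0.45  0.37  1.84 -0.02  1.31 -1.62] 1.7e-27
1 bowl0 [ 0.24  0.46  1.54  0.22  1.45 -1.  ] 3.2e-25
1 b15 [ 0.24  0.46  1.54  0.22  1.45 -1.26] 4.9e-31
1 b50 [ 0.27  0.41  1.62  0.23  1.43 -1.85] 2.3e-29
1 b95 [ 0.31  0.34  1.68  0.22  1.42 -2.55] 1.2e-03
-1 above [-0.45  0.27  1.77 -0.02  1.49  1.52] 3.7e-28
-1 grasp [-0.45  0.37  1.84 -0.02  1.31  1.52] 1.9e-30
-1 bowl0 [0.24 0.46 1.54 0.22 1.45 2.14] 8.0e-25
-1 b15 [0.24 0.46 1.54 0.22 1.45 1.88] 3.8e-27
-1 b50 [0.27 0.41 1.62 0.23 1.43 1.29] 2.5e-29
-1 b95 [0.25 0.35 1.7  0.23 1.41 0.48] 4.5e-31
```

Request:
{"api": "drive_tool", "payload": {"series": [[27, 1, 12, 10.5], [54, 2, 24, 21], [81, 3, 35, 31.5], [108, 4, 47, 42], [135, 5, 58, 52.5], [162, 6, 70, 63], [189, 6, 82, 73.5], [216, 7, 94, 84], [243, 8, 105, 94.5], [270, 8, 117, 105], [297, 9, 128, 115.5], [324, 10, 140, 126]]}}

```text
time_s: 13.22
tcp_pos: [0.4016, 0.1363, 0.6186]
eef_rot: [0.034, 0.981, 0.067, -0.179]
wrist_force: [0.9, 0.2, 0.4]
finger_gap: 1.001
```

```bash
python3 tr.py
cat > goto.py <<'E'
from plan import *
def rel(Pt,Tt=None):
    o=bot.get_obs();T=R.from_quat(o['eef_rot']);s=T.inv().apply(np.array(Pt)-o['tcp_pos'])*1e3
    t=None
    if Tt is not None:
        d=(T.inv()*Tt);rv=d.as_rotvec(degrees=True);t=rv
    return s.round(1),None if t is None else t.round(1)
E
python3 -c "
from goto import *
print(rel([.55,-.24,.28],grasprot(-1)))"
```

```text
13.225 q [ 0.117 -0.018  1.268  0.231  2.218 -1.275] p [0.4016 0.1363 0.6186] F [0.91 0.24 0.45] gap 1.001
[[-0.934  0.09  -0.346]
 [ 0.043  0.989  0.143]
 [ 0.355  0.119 -0.927]]
(array([-274.8, -398.8,  208.9]), array([ 2.000e-01, -1.000e-01, -1.613e+02]))
```

Request:
{"api": "drive_tool", "payload": {"series": [[-23, -33, 17, 10.5], [-46, -66, 35, 21], [-69, -100, 52, 31.5], [-92, -133, 70, 42], [-115, -166, 87, 52.5], [-137, -199, 104, 63], [-160, -233, 122, 73.5], [-183, -266, 139, 84], [-206, -299, 157, 94.5], [-229, -332, 174, 105], [-252, -366, 191, 115.5], [-275, -399, 209, 126]]}}

```text
time_s: 14.72
tcp_pos: [0.5524, -0.2386, 0.2783]
eef_rot: [0.889, 0.416, -0.129, -0.141]
wrist_force: [0.9, 0.4, 0.3]
finger_gap: 0.998
```

Request:
{"api": "drive_tool", "payload": {"series": [[0, 0, 0, 10.5], [0, 0, 0, 21], [0, 0, 0, 31.5], [0, 0, 0, 42], [0, 0, 0, 52.5], [0, 0, 0, 63], [0, 0, 0, 72.7], [0, 0, 0, 72.7]]}}

```text
time_s: 15.72
tcp_pos: [0.5521, -0.2373, 0.2794]
eef_rot: [0.963, -0.188, -0.187, -0.038]
wrist_force: [-0.6, 0.8, 0.7]
finger_gap: 1.005
```

```bash
python3 tr.py
python3 - <<'E'
from h import *
for n in ['wrist']:
    c=cam(n);im=bot.read_camera(n);save(n+'1',im);np.savez('w1.npz',K=c[0],d=c[1],T=c[2])
    for t in ['tray','large_bead','small_bead']:
        for r in bot.recognise(t,n)[:2]: print(t,np.round(r['box'],1),round(r['conf'],2))
E
```

```text
15.725 q [-0.438  0.359  1.44  -0.017  1.727  1.52 ] p [ 0.5521 -0.2373  0.2794] F [-0.63  0.76  0.74] gap 1.005
[[ 0.859 -0.377 -0.346]
 [-0.349 -0.926  0.144]
 [-0.375 -0.003 -0.927]]
tray [278.6 149.3 122.4 108.4] 0.95
large_bead [296.  127.3  26.3  31.1] 0.79
small_bead [267.3 125.2  12.   17.8] 0.48
```

View pics/wrist1.png

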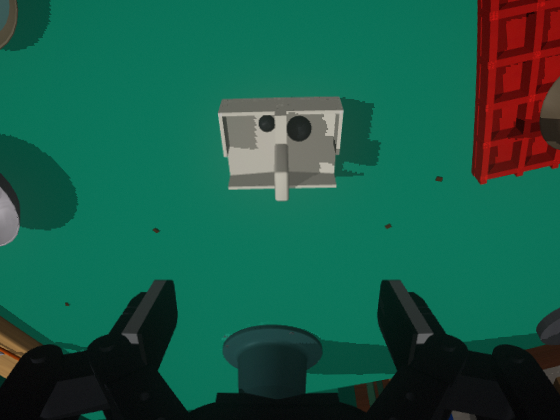

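Run:
```python
import cv2
a=cv2.imread('pics/wrist1.png')[80:215,200:380]
cv2.imwrite('pics/z1.png',cv2.resize(a,None,fx=4.4,fy=4.4,interpolation=cv2.INTER_CUBIC))
```

```text
(no output)
```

View pics/z1.png

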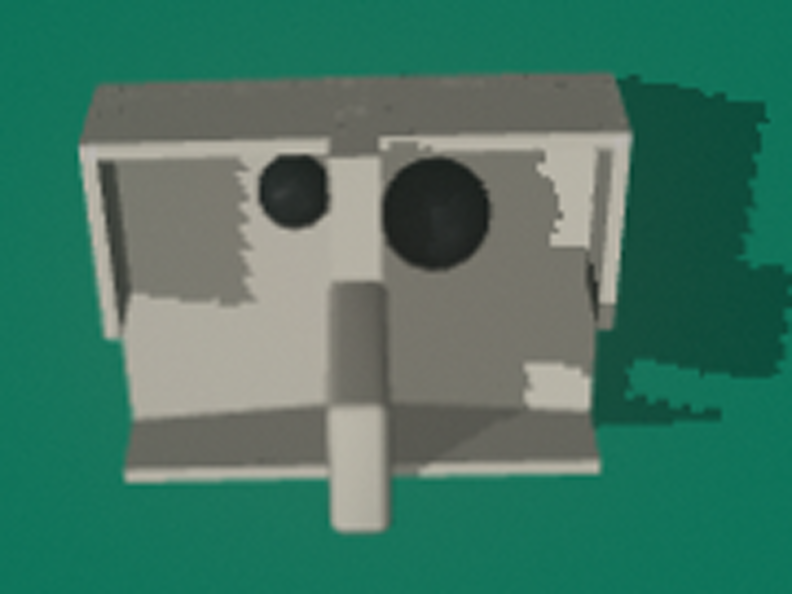

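```bash
cat > fit.py <<'E'
from h import *
from scipy.optimize import least_squares
w=np.load('w1.npz');cw=(w['K'],w['d'],w['T']);ct=cam('top')
W=[((50,65,35),(218.2,113.2)),((50,-65,35),(343.4,110.5)),((50,65,0),(222.3,99.5)),((50,-65,0),(339.3,97)),((-50,65,35),(228.4,189.3)),((-50,-65,35),(336.4,187.3)),((-18,7,100),(275.7,200.5)),((-18,-7,100),(288,200.5)),((18,7,100),(274.8,172)),((18,-7,100),(287.7,172))]
Tp=[((18,7,100),(402.5,256.6)),((18,-7,100),(410.6,258.8)),((-18,-7,100),(404,279.7)),((-18,7,100),(396.3,276.9)),((50,65,35),(366.6,227.5)),((50,-65,35),(438.1,253.1))]
def f(s,sets):
    e=[]
    c,si=np.cos(s[3]),np.sin(s[3])
    for cm,L in sets:
        M=np.array([a for a,_ in L])/1e3;P=np.c_[M[:,0]*c-M[:,1]*si+s[0],M[:,0]*si+M[:,1]*c+s[1],M[:,2]+s[2]]
        e.append((proj(cm,P)-np.array([b for _,b in L])).ravel())
    return np.concatenate(e)
for sets in ([(cw,W)],[(ct,Tp)],[(cw,W),(ct,Tp)]):
    s=least_squares(f,[.473,-.21,0,-.32],args=(sets,),loss='soft_l1');print((s.x[:3]*1e3).round(1),np.degrees(s.x[3]).round(2),np.abs(s.fun).max().round(2))
E
python3 fit.py
```

```text
[ 471.4 -210.2   -4.7] -20.71 1.18
[ 471.8 -209.3   -8.1] -20.79 0.87
[ 471.1 -209.7   -5.7] -20.7 1.28
```

```bash
python3 -c "
from goto import *
print(rel([.5065,-.2241,.1756]),rel([.465,-.2068,.0644]))"
```

```text
(array([ -4.7,   5.9, 115.1]), None) (array([ -4.9,   5.9, 235.1]), None)
```

Request:
{"api": "drive_tool", "payload": {"series": [[-1, 2, 40, 0], [-3, 4, 80, 0], [-5, 6, 120, 0], [-5, 6, 150, 0], [-5, 6, 175, 0], [-5, 6, 195, 0], [-5, 6, 215, 0], [-5, 6, 228, 0], [-5, 6, 235, 0], [-5, 6, 235, 0]]}}

```text
time_s: 17.18
tcp_pos: [0.4653, -0.2065, 0.065]
eef_rot: [0.964, -0.189, -0.186, -0.038]
wrist_force: [0.2, 1.6, 0.5]
finger_gap: 1.0
```

```bash
python3 tr.py
python3 - <<'E'
from h import *
ims=[bot.read_camera(n) for n in ('scene','wrist')]
a=cv2.resize(ims[0][200:330,90:260],(400,306));b=cv2.resize(ims[1],(400,300))
save('g2',np.vstack([a,b])[:600])
E
```

```text
17.175 q [-0.452  0.372  1.843 -0.022  1.308  1.515] p [ 0.4653 -0.2065  0.065 ] F [0.21 1.62 0.53] gap 1.0
[[ 0.86  -0.378 -0.344]
 [-0.349 -0.926  0.143]
 [-0.373 -0.003 -0.928]]
```

View pics/g2.png

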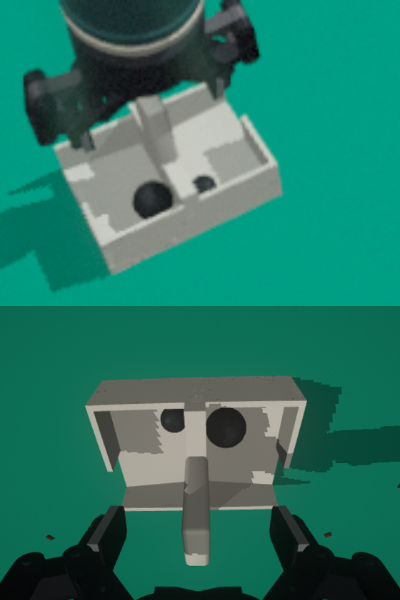

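Request:
{"api": "drive_tool", "payload": {"series": [[0, 0, 0, 0], [0, 0, 0, 0], [0, 0, 0, 0], [0, 0, 0, 0], [0, 0, 0, 0], [0, 0, 0, 0], [0, 0, 0, 0]], "gripper": -1}}

```text
time_s: 18.15
tcp_pos: [0.4656, -0.2065, 0.0653]
eef_rot: [0.964, -0.189, -0.186, -0.038]
wrist_force: [1.5, 0.2, 1.5]
finger_gap: 0.155
```

```bash
python3 tr.py
python3 - <<'E'
from h import *
ims=[bot.read_camera(n) for n in ('scene','wrist')]
a=cv2.resize(ims[0][200:330,90:260],(400,306));b=cv2.resize(ims[1],(400,300))
save('g3',np.vstack([a,b])[:600])
E
```

```text
18.15 q [-0.452  0.372  1.842 -0.022  1.308  1.516] p [ 0.4656 -0.2065  0.0653] F [1.51 0.17 1.51] gap 0.155
[[ 0.86  -0.378 -0.344]
 [-0.35  -0.926  0.143]
 [-0.372 -0.003 -0.928]]
```

View pics/g3.png

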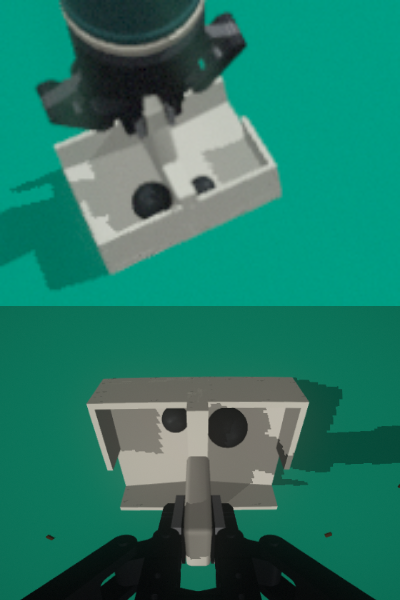

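Request:
{"api": "drive_tool", "payload": {"series": [[-5, 0, -12, 0], [-15, 0, -37, 0], [-26, 0, -65, 0], [-37, 0, -93, 0], [-45, 0, -111, 0]]}}

```text
time_s: 18.88
tcp_pos: [0.465, -0.2071, 0.1865]
eef_rot: [0.964, -0.189, -0.185, -0.038]
wrist_force: [-0.0, -0.2, -3.5]
finger_gap: 0.154
```

```bash
python3 tr.py
python3 - <<'E'
from h import *
from scipy.optimize import least_squares
for n in ('top','scene'):
    m=np.load(n+'_bowl.npy');ct=cam(n)
    cs=max(cv2.findContours(m,cv2.RETR_EXTERNAL,cv2.CHAIN_APPROX_NONE)[0],key=len)[:,0].astype(float)
    if n=='scene': cs=cs[cs[:,1]<160]
    P=np.array([atz(ct,u,.05)[:2] for u in cs])
    s=least_squares(lambda x:np.hypot(P[:,0]-x[0],P[:,1]-x[1])-x[2],[.58,.2,.085],loss='soft_l1',f_scale=.003);print(n,s.x.round(4),np.std(s.fun).round(4))
ims=[bot.read_camera(n) for n in ('scene','wrist')]
save('g4',np.hstack([cv2.resize(i,(400,300)) for i in ims]))
E
```

```text
18.875 q [-0.453  0.245  1.759 -0.022  1.517  1.51 ] p [ 0.465  -0.2071  0.1865] F [-0.01 -0.17 -3.51] gap 0.154
[[ 0.86  -0.378 -0.343]
 [-0.35  -0.926  0.142]
 [-0.371 -0.002 -0.929]]
top [0.5764 0.2089 0.0834] 0.0007
scene [0.5814 0.2042 0.0832] 0.001
```

View pics/g4.png

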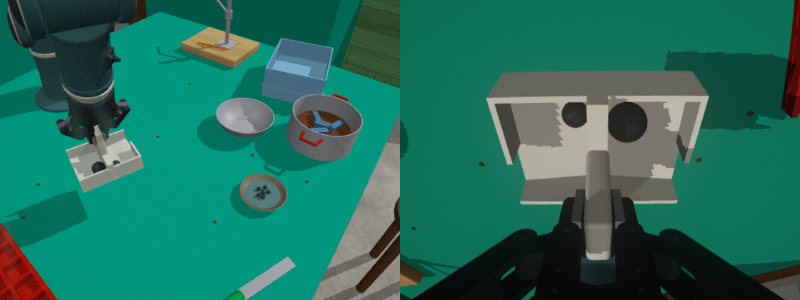

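```bash
cat > tip.py <<'E'
from goto import *
from h import ray,tri
o=bot.get_obs();T0=R.from_quat(o['eef_rot']);P0=np.array(o['tcp_pos'])
Tt=R.from_euler('z',-21.2,degrees=True)
# tray in tool
tR=T0.inv()*Tt; tp=T0.inv().apply(np.array([.4715,-.2095,0])-np.array([.4656,-.2065,.0653]))
B=np.array([.579,.206])
g=np.array([(x,y,0) for x in np.linspace(-50,50,21) for y in np.linspace(-65,65,27)])/1e3
outl=np.array([-25,-65,11])/1e3
def plan(phi,c,d=None):
    T=T0*R.from_euler('z',-phi,degrees=True);Tr=T*tR
    v=Tr.apply(outl);h=v[:2]/np.linalg.norm(v[:2])
    oxy=B-c*h
    if d is not None: oxy=oxy+d
    G=Tr.apply(g-outl)  # rel to outlet
    rr=np.hypot(*(G[:,:2]+oxy-B).T)
    need=np.where(rr<.068,.035,.066 if True else 0)
    z=(need-G[:,2]).max()
    out=np.array([*oxy,z]);org=out-Tr.apply(outl)
    tcp=org-T.apply(tp)
    dn=Tr.inv().apply([0,0,-1])
    return tcp,T,out,org,dn
E
python3 - <<'E'
from tip import *
print('pot rim',tri([ray(cam('scene'),(456,163)),ray(cam('top'),(88,88))]),tri([ray(cam('scene'),(456,167)),ray(cam('top'),(88,88))]))
q=np.array(o['q'])
for ph in (0,10,20,35,50,65,80,90,95,100):
    tcp,T,out,org,dn=plan(ph,.03)
    q,c=solve(tcp,T,q,.7)
    print(ph,tcp.round(3),out.round(3),org.round(3),'down tray xy tilt deg',np.degrees(np.arcsin(dn[:2])).round(1),'tot',np.degrees(np.arccos(-dn[2])).round(1),q.round(2),'%.0e'%c, T0.inv().apply(tcp-P0).round(3)*1e3)
E
```

```text
pot rim [0.78021948 0.30311907 0.07756143] [0.78315876 0.30644495 0.06722145]
0 [0.64  0.283 0.131] [0.599 0.228 0.077] [0.646 0.28  0.066] down tray xy tilt deg [ 0. -0.] tot 0.0 [0.27 0.57 1.42 0.23 1.46 2.17] 2e-22 [  -1. -520.   62.]
10 [0.626 0.288 0.135] [0.595 0.231 0.077] [0.633 0.29  0.07 ] down tray xy tilt deg [-0.4 -3.7] tot 3.7 [0.28 0.54 1.45 0.23 1.46 2.  ] 3e-19 [ -17. -519.   64.]
20 [0.611 0.291 0.138] [0.591 0.234 0.076] [0.619 0.298 0.073] down tray xy tilt deg [-1.4 -7.2] tot 7.3 [0.29 0.52 1.48 0.24 1.45 1.83] 6e-19 [ -32. -516.   67.]
35 [0.587 0.29  0.141] [0.584 0.236 0.073] [0.596 0.305 0.078] down tray xy tilt deg [ -3.8 -12.1] tot 12.7 [0.3  0.48 1.54 0.24 1.43 1.57] 5e-30 [ -53. -506.   72.]
50 [0.565 0.283 0.142] [0.577 0.236 0.07 ] [0.571 0.305 0.081] down tray xy tilt deg [ -7.4 -16.2] tot 17.9 [0.3  0.43 1.59 0.24 1.42 1.31] 2e-29 [ -70. -491.   77.]
65 [0.545 0.27  0.144] [0.569 0.234 0.068] [0.547 0.299 0.085] down tray xy tilt deg [-11.9 -19.2] tot 22.8 [0.29 0.39 1.65 0.24 1.4  1.03] 2e-28 [ -84. -472.   81.]
80 [0.528 0.253 0.146] [0.562 0.231 0.069] [0.524 0.286 0.089] down tray xy tilt deg [-16.9 -20.9] tot 27.4 [0.27 0.35 1.7  0.23 1.4  0.75] 2e-27 [ -93. -449.   83.]
90 [0.519 0.239 0.147] [0.558 0.227 0.07 ] [0.511 0.275 0.093] down tray xy tilt deg [-20.5 -21.1] tot 30.2 [0.25 0.33 1.73 0.23 1.39 0.56] 1e-16 [ -96. -433.   83.]
95 [0.515 0.231 0.147] [0.556 0.225 0.071] [0.505 0.268 0.094] down tray xy tilt deg [-22.4 -21. ] tot 31.5 [0.24 0.32 1.74 0.22 1.39 0.47] 8e-21 [ -97. -425.   82.]
100 [0.512 0.224 0.148] [0.554 0.223 0.071] [0.5   0.261 0.095] down tray xy tilt deg [-24.2 -20.7] tot 32.8 [0.23 0.31 1.75 0.22 1.39 0.37] 1e-20 [ -96. -416.   82.]
```

Request:
{"api": "drive_tool", "payload": {"series": [[-1, -5, 0, 0], [-2, -18, 1, 0], [-5, -40, 2, 0], [-9, -70, 4, 0], [-13, -102, 6, 0], [-18, -134, 7, 0], [-22, -166, 9, 0], [-26, -198, 11, 0], [-30, -230, 13, 0], [-35, -262, 14, 0], [-39, -294, 16, 0], [-43, -326, 18, 0]]}}

```text
time_s: 20.48
tcp_pos: [0.5441, 0.1154, 0.1845]
eef_rot: [0.964, -0.188, -0.187, -0.038]
wrist_force: [0.4, 0.1, -2.2]
finger_gap: 0.157
```

Request:
{"api": "drive_tool", "payload": {"series": [[-4, -32, 2, 0], [-8, -64, 4, 0], [-13, -96, 5, 0], [-16, -124, 7, 0], [-19, -146, 8, 0], [-21, -158, 9, 0], [-22, -165, 9, 0], [-22, -166, 9, 0]]}}

```text
time_s: 21.48
tcp_pos: [0.5856, 0.2752, 0.1854]
eef_rot: [0.964, -0.189, -0.186, -0.038]
wrist_force: [-0.8, 0.6, -3.5]
finger_gap: 0.155
```

```bash
python3 tr.py
python3 - <<'E'
from h import *
ims=[bot.read_camera(n) for n in ('scene','top')]
save('g5',np.hstack([cv2.resize(i,(400,300)) for i in ims]))
from goto import *
o=bot.get_obs();T=R.from_quat(o['eef_rot'])
for ph,P in [(0,(.583,.275,.165)),(10,(.583,.275,.152)),(35,(.583,.275,.148)),(50,(.563,.27,.145)),(65,(.545,.26,.146)),(80,(.53,.245,.147)),(95,(.518,.227,.149))]: print(-ph,rel(P)[0])
E
```

```text
21.475 q [0.276 0.431 1.516 0.234 1.502 2.181] p [0.5856 0.2752 0.1854] F [-0.81  0.61 -3.55] gap 0.155
[[ 0.86  -0.378 -0.344]
 [-0.35  -0.926  0.143]
 [-0.373 -0.002 -0.928]]
0 [ 5.3  0.8 20. ]
-10 [10.1  0.8 32. ]
-35 [11.6  0.8 35.7]
-50 [-2.7 13.  44.7]
-65 [-15.   29.1  48.5]
-80 [-23.   48.6  50.6]
-95 [-27.8  69.8  50.3]
```

View pics/g5.png

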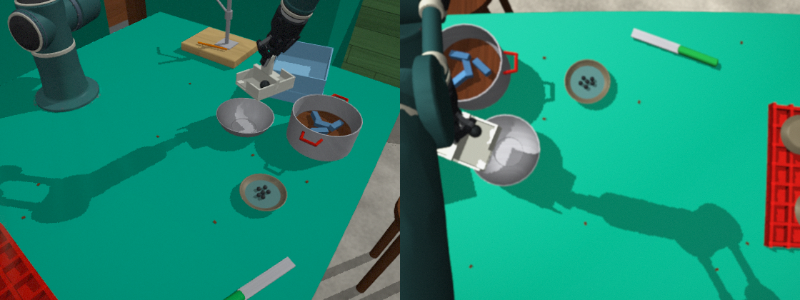

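Request:
{"api": "drive_tool", "payload": {"series": [[3, 0, 10, -2], [6, 1, 20, -5], [10, 1, 29, -9], [11, 1, 32, -12], [11, 1, 33, -15], [11, 1, 34, -18], [11, 1, 35, -21], [11, 1, 35, -24], [12, 1, 36, -27], [12, 1, 36, -30], [12, 1, 36, -33], [12, 1, 36, -35]]}}

```text
time_s: 23.08
tcp_pos: [0.5832, 0.2746, 0.1477]
eef_rot: [0.976, 0.11, -0.166, -0.092]
wrist_force: [-0.0, -0.4, -3.7]
finger_gap: 0.157
```

```bash
python3 tr.py
python3 - <<'E'
from h import *
ims=[bot.read_camera(n) for n in ('scene','top')]
save('g6',np.hstack([cv2.resize(ims[0][60:210,220:420],(400,300)),cv2.resize(ims[1][130:280,20:220],(400,300))]))
from goto import *
for ph,P in [(50,(.563,.27,.145)),(65,(.545,.26,.146)),(80,(.53,.245,.147)),(95,(.518,.227,.149))]: print(-ph+35,rel(P)[0])
E
```

```text
23.075 q [0.276 0.455 1.553 0.235 1.441 1.555] p [0.5832 0.2746 0.1477] F [-0.02 -0.36 -3.67] gap 0.157
[[ 0.921  0.184 -0.344]
 [ 0.245 -0.959  0.143]
 [-0.303 -0.216 -0.928]]
-15 [-19.    1.6   8.8]
-30 [-38.3   7.6  12.6]
-45 [-56.1  19.1  14.7]
-60 [-72.1  33.7  14.4]
```

View pics/g6.png

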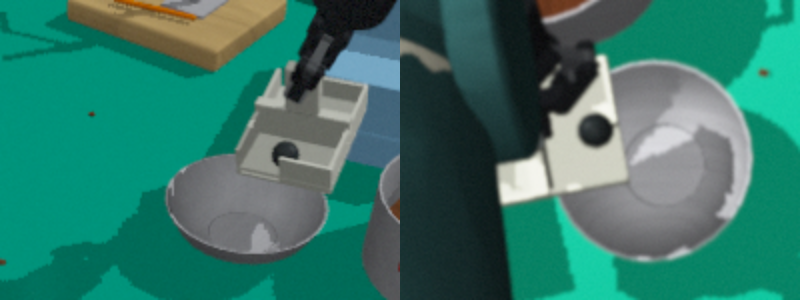

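Request:
{"api": "drive_tool", "payload": {"series": [[-5, 0, 2, -4], [-10, 1, 4, -8], [-15, 1, 7, -12], [-21, 2, 9, -16], [-26, 4, 10, -20], [-32, 6, 11, -25], [-38, 8, 13, -30], [-44, 11, 13, -35], [-50, 15, 14, -40], [-56, 19, 15, -45], [-62, 24, 15, -50], [-67, 29, 15, -55]]}}

```text
time_s: 24.68
tcp_pos: [0.5215, 0.233, 0.148]
eef_rot: [0.814, 0.549, -0.104, -0.158]
wrist_force: [0.0, 0.3, -3.4]
finger_gap: 0.152
```

```bash
python3 tr.py
python3 - <<'E'
from h import *
ims=[bot.read_camera(n) for n in ('scene','top','wrist')]
save('g7',np.hstack([cv2.resize(ims[0][60:210,220:420],(400,300)),cv2.resize(ims[1][130:280,20:220],(400,300))]));save('g7w',ims[2])
from goto import *
print(rel((.518,.227,.149))[0])
E
```

```text
24.675 q [0.241 0.33  1.726 0.226 1.402 0.552] p [0.5215 0.233  0.148 ] F [ 0.02  0.26 -3.42] gap 0.152
[[ 0.376  0.861 -0.343]
 [ 0.927 -0.348  0.143]
 [ 0.004 -0.372 -0.928]]
[-7.1 -1.4 -0.5]
```

View pics/g7.png

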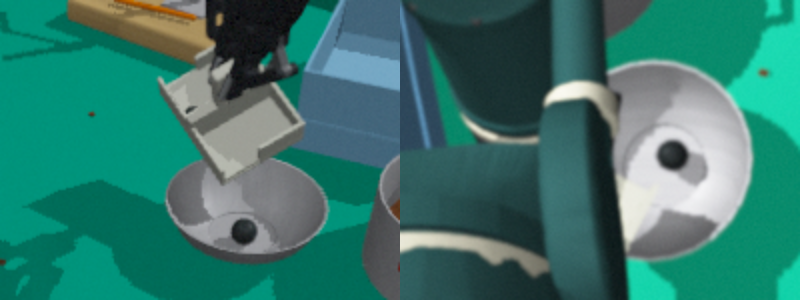

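View pics/g7w.png

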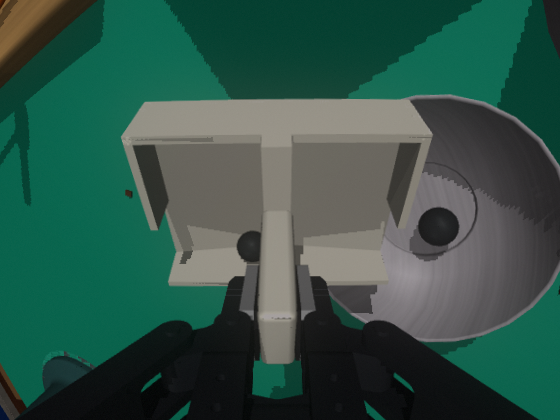

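Run:
```python
from goto import *
print(rel((.5215,.233,.205)),rel((.49,.03,.205)))
```

```text
(array([ -0. , -21.3, -52.8]), None) (array([-199.8,   23.1,  -71.1]), None)
```

Request:
{"api": "drive_tool", "payload": {"series": [[0, -5, -12, 0], [0, -13, -33, 0], [0, -21, -53, 2], [-10, -19, -54, 7], [-28, -15, -56, 14], [-50, -10, -58, 22], [-75, -5, -60, 30], [-100, 1, -62, 38], [-125, 6, -64, 46], [-150, 12, -67, 54], [-175, 18, -69, 62], [-197, 23, -71, 70]]}}

```text
time_s: 26.32
tcp_pos: [0.4922, 0.0321, 0.2067]
eef_rot: [0.982, -0.021, -0.175, -0.069]
wrist_force: [-0.0, 0.2, -3.0]
finger_gap: 0.155
```

```bash
python3 tr.py
python3 - <<'E'
from goto import *
from scipy.spatial.transform import Rotation as R
o=bot.get_obs()
Tg=R.from_matrix([[.860,-.378,-.344],[-.35,-.926,.143],[-.372,-.003,-.928]])
print(rel((.4656,-.2065,.12),Tg))
E
```

```text
26.325 q [-0.07   0.179  1.799  0.12   1.524  1.517] p [0.4922 0.0321 0.2067] F [-0.01  0.2  -2.99] gap 0.155
[[ 0.938 -0.066 -0.341]
 [-0.017 -0.99   0.143]
 [-0.347 -0.129 -0.929]]
(array([  9.2, 249. ,  55.4]), array([-0. , -0.2, 19.7]))
```

Request:
{"api": "drive_tool", "payload": {"series": [[1, 25, 5, 3], [2, 50, 11, 7], [3, 77, 17, 11], [4, 104, 23, 15], [5, 131, 29, 18], [6, 158, 35, 19.7], [7, 185, 41, 19.7], [8, 209, 46, 19.7], [9, 229, 51, 19.7], [9, 242, 54, 19.7], [9, 248, 55, 19.7], [9, 249, 55, 19.7]]}}

```text
time_s: 27.82
tcp_pos: [0.4657, -0.2058, 0.1179]
eef_rot: [0.964, -0.186, -0.186, -0.039]
wrist_force: [-1.0, 0.4, -2.9]
finger_gap: 0.158
```

```bash
python3 tr.py
python3 - <<'E'
from h import *
ims=[bot.read_camera(n) for n in ('scene','wrist')]
save('g8',np.hstack([cv2.resize(i,(400,300)) for i in ims]))
from goto import *
Tg=R.from_matrix([[.860,-.378,-.344],[-.35,-.926,.143],[-.372,-.003,-.928]])
print(rel((.4656,-.2065,.0662),Tg))
E
```

```text
27.825 q [-0.451  0.312  1.812 -0.021  1.399  1.509] p [ 0.4657 -0.2058  0.1179] F [-0.98  0.36 -2.93] gap 0.158
[[ 0.861 -0.374 -0.344]
 [-0.345 -0.928  0.144]
 [-0.373 -0.005 -0.928]]
(array([19.4,  1.3, 48.1]), array([-0. ,  0. ,  0.3]))
```

View pics/g8.png

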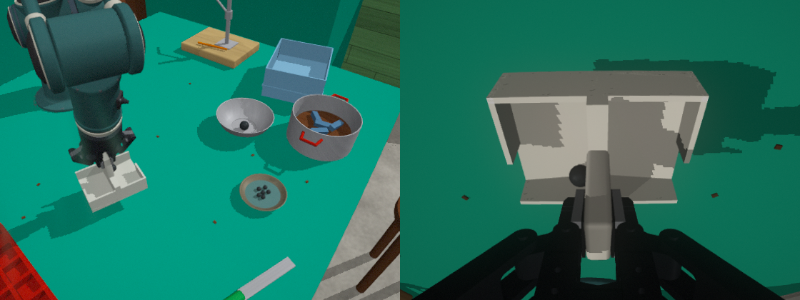

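Request:
{"api": "drive_tool", "payload": {"series": [[5, 0, 12, 0.3], [10, 1, 24, 0.3], [14, 1, 34, 0.3], [17, 1, 42, 0.3], [18, 1, 45, 0.3], [19, 1, 47, 0.3], [20, 1, 48.5, 0.3], [20, 1, 48.5, 0.3]]}}

```text
time_s: 28.92
tcp_pos: [0.4661, -0.2069, 0.0656]
eef_rot: [0.964, -0.189, -0.186, -0.038]
wrist_force: [0.1, 0.7, -3.9]
finger_gap: 0.159
```

Request:
{"api": "drive_tool", "payload": {"series": [[0.2, 0, 0.5, 0], [0.4, 0, 1, 0], [0.4, 0, 1, 0]]}}

```text
time_s: 29.3
tcp_pos: [0.4663, -0.2068, 0.0653]
eef_rot: [0.964, -0.189, -0.186, -0.038]
wrist_force: [0.5, 1.3, 4.0]
finger_gap: 0.154
```

Contact (force went from −3.9 to +4 N). Releasing.

Request:
{"api": "drive_tool", "payload": {"series": [[0, 0, 0, 0], [0, 0, 0, 0], [0, 0, 0, 0], [0, 0, 0, 0], [0, 0, 0, 0], [0, 0, 0, 0], [0, 0, 0, 0]], "gripper": 1}}

```text
time_s: 30.18
tcp_pos: [0.4659, -0.2067, 0.0644]
eef_rot: [0.964, -0.189, -0.186, -0.038]
wrist_force: [-0.5, 0.2, 1.3]
finger_gap: 1.003
```

Request:
{"api": "drive_tool", "payload": {"series": [[0, 0, -15, 0], [0, 0, -40, 0], [0, 0, -75, 0], [0, 0, -120, 0], [0, 0, -165, 0], [0, 0, -200, 0], [0, 0, -220, 0], [0, 0, -220, 0]]}}

```text
time_s: 31.18
tcp_pos: [0.5432, -0.239, 0.2714]
eef_rot: [0.964, -0.189, -0.183, -0.037]
wrist_force: [-0.4, 0.4, 0.1]
finger_gap: 1.005
```

```bash
python3 tr.py
python3 - <<'E'
from h import *
ims=[bot.read_camera(n) for n in ('scene','wrist')]
save('g9',np.hstack([cv2.resize(i,(400,300)) for i in ims]))
im=bot.read_camera('top');c=cam('top')
for t in ['bowl','large_bead','small_bead','tray']:
    for n in ('top','scene','wrist'):
        for r in bot.recognise(t,n)[:1]: print(t,n,np.round(r['box'],1),round(r['conf'],2))
E
```

```text
31.175 q [-0.445  0.342  1.474 -0.019  1.701  1.513] p [ 0.5432 -0.239   0.2714] F [-0.37  0.42  0.08] gap 1.005
[[ 0.861 -0.378 -0.339]
 [-0.35  -0.926  0.141]
 [-0.368 -0.002 -0.93 ]]
bowl top [146.4 210.5  99.6 100.7] 0.58
bowl scene [344.6 164.9  77.9  54.1] 0.91
bowl wrist [  4.3 213.9   8.6  56.1] 0.62
large_bead scene [341.2 177.6  14.3  18.9] 0.49
small_bead scene [165.3 256.9   3.6   8.5] 0.41
small_bead wrist [263.9 169.9  11.2  16.5] 0.42
tray top [392.9 265.6  90.5  83.5] 0.74
tray scene [159.5 274.9  94.4  80.5] 0.57
tray wrist [277.  146.9 127.6 106.8] 0.61
```

View pics/g9.png

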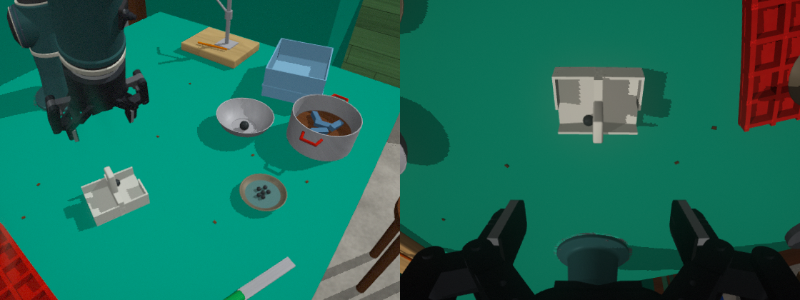

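The large bead is in the bowl (scene image, about (341,178) full-size). The small bead is in its own bay beside the handle, the tray is flat on the bench and the gripper is clear.

```bash
python3 -c "
from workcell import bot
print(bot.job_done())"
```

```text
the job is handed in; nothing more can be done
None
```

The large bead is in the steel bowl, the small bead is still in its own bay, and the tray is back flat on the bench where it started. I handed the job in at about 31 s. No verdict comes back, so this rests on my own last checks.

**How the tipping worked:** The interface only turns the tool about its own axis, so a straight-down grip cannot tip the tray. I first pushed the empty gripper against its joint limits, high in free space, until the tool leaned about 22° towards the tray's +x side. I then pinched the handle across y, lifted the tray level and carried it to the bowl. Turning 90° about the leaning axis tipped the tray about 30° down to −x and −y by calculation. The large bead rolled out through its gap into the bowl, and reversing the turn levelled the tray to set it down.

**Last checks:**
- **Beads:** The scene camera shows the large bead inside the bowl, at about (341, 178). The scene and wrist cameras both show the small bead in the +y bay. The bead networks' confidence was only 0.4 to 0.5, but the pictures clearly agree.
- **Tray:** It is flat on the bench, and its boxes in the top, scene and wrist views match those from before the lift to within about 3 to 5 pixels.
- **Robot:** The gripper is open and about 0.2 m clear of everything, with the wrist force near 0. The readings never passed about 4 N.

**Disagreements and limits:**
- **Measurements:** My tray fit put its underside 5 to 8 mm below the bench, which I took as calibration error. The two bowl-centre estimates differed by about 5 mm.
- **Joint limits:** While making the lean, some joints sat right on their range limits. The readings showed about 0.002 rad over the rounded figures given.

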